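# Set the bench centrifuge spinning

## Task

Start a spin on the bench centrifuge with light fingertip pushes, in this order: push its open lid down by the latch bar on its front edge until it is fully shut, then switch on the mains rocker at the operator's right-hand end of the control deck by pressing its raised rear half, then press the round start button all the way in and let it go. Do not press the small square stop button, lift nothing, and do not shove the machine or disturb the things standing around it.

Things in the scene. Friction and masses are not known exactly. Their poses are not given: they have to be found in the camera images.
- centrifuge: Loaded white bench centrifuge, 240 mm deep (x), 226 mm wide (y), about 3.6 kg, loose on rubber feet. Origin: centre of its underside on the bench; x runs from operator's front to rear, y to the operator's left, z up. Housing top 117 mm high, with a round rotor chamber 146 mm across centred at x = +34 mm; the lid is hinged at the rear, the control deck lies in front of it.
- deck_mid (a point): Centre of the grey control deck's surface, x = -88, y = 0, z = 103.5 mm in the centrifuge's frame. The deck is 66 mm deep, over the full width, and slopes 15 degrees up to the rear. Site axes: x up the slope to the rear, z outward normal. On its line x = 0, at y: mains rocker -80, round start button -20, square stop button +32, fixed timer dial (34 mm wide, 14 mm high) +82 mm.
- lid (a joint): Lid angle in rad: 0 = fully shut, grows as the front edge rises (range 0 to 1.25; starts between 0.45 and 0.78). Friction hinge that stays where it is left; 1 to 4 N at the front edge push it down, and it stops hard at 0 (rigid: push there through the sprung latch bar). It does not lock.
- lid_hinge (a point): Point on the lid's hinge line at the middle of the machine's rear: x = +103, y = 0, z = 118 mm in the centrifuge's frame. The hinge line is parallel to the machine's y axis. The lid is a white slab 160 by 210 mm, its top face 20 mm above the hinge line, its front edge 152 mm forward of it, with a low round glass port (100 mm across, 6 mm high) centred 62 mm from it.
- latch_top (a point): Push point: centre of the top of the ribbed grey latch bar, 70 mm wide, 18 mm front to rear, near the lid's front edge: 142 mm forward of the hinge line, 29 mm above it; z axis = the lid's outward normal. Lid shut, it lies at x = -39, y = 0, z = 147 mm in the centrifuge's frame..
- latch_bar (a joint): Travel of the latch bar into the lid, m: 0 = out (top 9 mm above the lid's face), 0.006 = fully in. Sprung, 3 N at first movement to 12 N fully in, so it cushions the push on the lid. It springs back out; any travel is fine.
- rocker (a joint): Mains rocker angle in rad: 0 = off (front half level with the deck, rear half raised), 0.30 = on (rear half level with the deck, front half raised). Stiff pivot that stays where it is left; 2 to 4 N on the raised half move it, and it stops hard at 0.30.
- rocker_rear (a point): Where to press: top of the black rocker's rear half, 12 mm behind its ridge. Rocker 34 mm front to rear, 22 mm wide, hinged on the ridge across its middle, 7 mm above the deck at deck x = 0. Off: this point is 10.5 mm above the deck and its far end 12 mm; on: the rear half lies level, 7 mm above the deck. At joint 0 the point's axes are the deck's.
- start_button (a joint): Start button travel in m: 0 = out, 0.004 = fully in. Sprung back, from about 1.5 N at first touch to 4.6 N fully in; it moves along the deck's normal.
- start_top (a point): Centre of the top of the start button: black, round, 26 mm across, top 8 mm above the deck. z is the deck's outward normal.
- stop_button (a joint): Stop button travel in m, 0 = out, 0.004 = fully in; same spring as the start button. Not to be pressed.
- stop_top (a point): Centre of the top of the stop button: black, square, 15 mm, top 8 mm above the deck.
- specimen_jar: Bystander: lidded specimen jar, 47 mm across, 65 mm high, origin under its centre.
- stain_jar: Bystander: black screw-capped jar, 58 mm across, 83 mm high, origin under its centre.
- slide_box: Bystander: cream slide box, 89 mm (x) by 40 mm (y), 85 mm high, origin under its centre.
- tube_rack: Bystander: white rack with capped tubes, 110 mm (x) by 50 mm (y), 94 mm high, origin under its centre.

How it is judged (in metres and radians):
On the way, in this order (a step that is already met when the one before it is completed fails the run):
1. the lid is fully shut (value of joint lid below 0.04 rad), for 0.2 s.
2. the mains rocker is switched on (value of joint rocker above 0.24 rad), for 0.2 s.
3. the start button is pressed in (value of joint start_button above 0.003 m), for 0.05 s.
At the end, for the whole second after the job is handed in: The lid is shut (within 0.04 rad), the rocker is on (over 0.24 of 0.30 rad), the start button has been pressed in (over 3 of its 4 mm) and is out again, the stop button is out, and the machine (within 15 mm) and the four things round it (within 20 mm) stand where they stood (value of joint lid below 0.04 rad and value of joint rocker above 0.24 rad and value of joint each of start_button, stop_button below 0.001 m and distance of centrifuge from where it was at the start of the episode below 0.015 m and linear speed of centrifuge below 0.01 m/s and distance of each of specimen_jar, stain_jar, slide_box, tube_rack from where it was at the start of the episode below 0.02 m); the robot touches nothing.
It fails at once if the mains is switched on before the lid is shut, or start is pressed before the lid is shut and the mains is on ((value of joint rocker above 0.18 rad and value of joint lid above 0.06 rad) or (value of joint start_button above 0.0015 m and (value of joint lid above 0.06 rad or value of joint rocker below 0.15 rad))).
It fails at once if the stop button is pressed (value of joint stop_button above 0.0015 m).
It fails at once if the machine is pushed harder than 35 N (contact force between any of the fingers, the arm and centrifuge above 35 N).
It fails at once if the machine is shoved or lifted (over 15 mm), or its lid is lifted further open (over 1.0 rad) (distance of centrifuge from where it was at the start of the episode above 0.015 m or value of joint lid above 1 rad).
It fails at once if a thing standing around is lifted, carried or pushed (over 20 mm) (distance of any of specimen_jar, stain_jar, slide_box, tube_rack from where it was at the start of the episode above 0.02 m).
It also fails if it takes over 43 s, if anything falls off the work surface, if the arm or the gripper's body presses on something with over 40 N, if the wrist force passes 120 N, or if a joint passes its speed limit or range.

## Robot

A 6-joint arm with a two-finger parallel gripper is mounted at the origin on the work surface. World frame = base frame: x ahead of the robot, y to its left, z up, the work surface at z = 0. Lengths are in mm, angles in rad, forces in N, time in s.
With the tool pointing down it reaches from about 275 to 825 mm from the base axis. Payload 4.9 kg.
Tool frame: the origin (TCP) lies at the very end of the fingers, on their centre line; the grasp point (between the pads) lies 19 mm behind it; z points along the fingers, y is the line along which they close (so a half turn about z gives the same grasp; the last joint's range is limited). The gripper opens to 85 mm and grips with 20 to 120 N. Pads are 22 mm wide; open, the fingers measure 114 mm over their backs; the gripper's body (76 mm by 85 mm) begins 54 mm behind the grasp point. The pads swing forward as they close: fully open they stand 13 mm farther back than shut.
Start: joints at [1.216, 0.326, -0.193, 1.052, 0, 1.437], TCP at [120.448, 536.666, 231.281] pointing down, gripper open.
Joint ranges: [-2.65, 2.65], [-0.97, 1.79], [-1.3, 1.35], [-1.93, 2.1], [-1.47, 1.37], [-3.14, 3.14]. Speed limits (rad/s): [2.57, 2.57, 3.14, 3.14, 3.14, 3.14].

## Interface

Orientations are given as [roll, pitch, yaw] about the fixed x, y, z axes, in that order (R = Rz(yaw) Ry(pitch) Rx(roll)).
In Python, from bench import bot, solve_ik, imaging gives the robot as it stands. Calls block until the motion is done:
- bot.move_ptp(position, orientation): joint-space move of the TCP to a pose.
- bot.movel(position, rot=None, max_speed=150, threshold=None): straight line of the TCP; rot=None keeps the orientation; max_speed is the mean speed in mm/s. With threshold (N) it stops when the force on the tool has changed by that much, and returns True; else False.
- bot.move_j(angles): joint-space move.
- bot.grip(opening, effort=None): opening from 0.0 (shut) to 1.0 (fully open); effort is the grip in N (None keeps the last); returns when the fingers have stopped.
- bot.dwell(seconds).
- solve_ik(position, orientation): joint angles nearest the present ones, or None.
- bot.get_state(): the state.
- imaging.capture(name): name is "scene" or "top"; returns the picture (384x512x3 uint8, blue, green, red); there is no depth.
- imaging.camera_model(name): a dict with "K" (3x3 intrinsics, pixels), "position" and "rotation" of the camera in the world. Camera axes: x right, y up, looking along -z (the intrinsics and any distortion apply to the point x, -y, -z); pixel columns grow to the right and rows downward; lengths in mm; the calibration is good to about 2 mm. A picture is of the moment at which its call begins. camera_model takes no time and is no camera call.
A pose or a line that the arm cannot do raises bot.IKError and nothing moves.
- bot.sign_off(): hands the job in; it is judged then, once.
The state is a dict: "t": time; "qpos": joint angles; "joint_velocities": joint speeds; "effort": joint torques, N m; "tcp_pos": TCP position; "orientation": TCP orientation; "contact_force": force on the tool from outside, world axes, zero at the start; "wrist_torque": the same for the moment, N m; "opening": opening from 0.0 (shut) to 1.0 (fully open); "gripper_force": force on a finger pad.
Only numpy, scipy, OpenCV 4.12 (cv2) and the standard library are available. Lean on these libraries where they do the work, as an engineer would, in place of code of your own. Each camera call takes 0.05 s, during which the arm holds its last target. There are 200 camera calls.

## Working session

There is one attempt and no reset: what is moved stays moved. The work goes in short steps, each a Python script; the robot and the scene stay as the last script left them, time stands still between calls to the robot, and variables do not carry over. Pictures are saved under pics/ and viewed, at most 10 in all, crops included, and the job is handed in when it is done.

```bash
mkdir -p pics
python3 - <<'E'
from bench import bot, imaging
import cv2
for n in("scene","top"):
    cv2.imwrite(f"pics/{n}0.png",imaging.capture(n)); print(imaging.camera_model(n))
print(bot.get_state())
E
```

```text
{'K': array([[435.55858526,   0.        , 254.85338143],
       [  0.        , 435.55858526, 193.88475068],
       [  0.        ,   0.        ,   1.        ]]), 'position': array([1006.89999837, -381.78822388,  885.13196427]), 'rotation': array([0.65940971, 0.00859616, 0.7343021 ])}
{'K': array([[447.31822319,   0.        , 254.93655898],
       [  0.        , 447.31822319, 193.56404736],
       [  0.        ,   0.        ,   1.        ]]), 'position': array([ 507.73090393,   51.05135124, 1317.50717925]), 'rotation': array([ 0.05865677,  0.0202577 , -1.56380569])}
{'t': 0.1, 'qpos': array([ 1.21577322e+00,  3.26857954e-01, -1.93471522e-01,  1.05198232e+00,
        2.69298260e-05,  1.43663407e+00]), 'joint_velocities': array([ 0.00132354, -0.00193869,  0.0032624 , -0.00039326,  0.0004966 ,
       -0.00089047]), 'effort': array([-3.19837109e-04, -4.44240904e+01,  2.63038069e+01,  7.91147671e-03,
       -2.13509720e-04, -6.06497125e-06]), 'tcp_pos': array([120.27181098, 536.17146232, 230.59124841]), 'orientation': array([-3.14009440e+00, -2.29397785e-04,  2.92073162e+00]), 'contact_force': array([-0.2633962 ,  0.34812478, -1.02745561]), 'wrist_torque': array([-0.00211579,  0.01438231, -0.00416064]), 'gripper_force': 0.0, 'opening': 0.9979457026386627}
```

View pics/scene0.png

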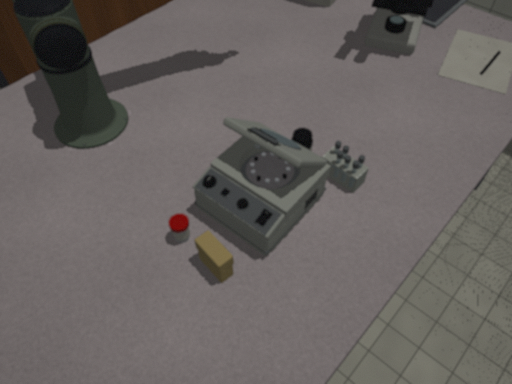

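View pics/top0.png

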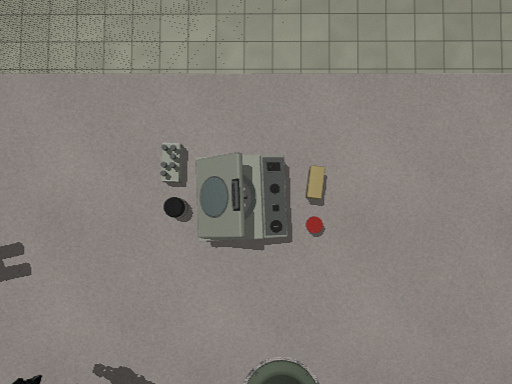

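Run:
```python
import cv2
a=cv2.imread("pics/top0.png")[145:250,155:335]; cv2.imwrite("pics/topc.png",cv2.resize(a,None,fx=4.4,fy=4.4,interpolation=cv2.INTER_CUBIC))
a=cv2.imread("pics/scene0.png")[110:250,185:335]; cv2.imwrite("pics/scenec.png",cv2.resize(a,None,fx=4.2,fy=4.2,interpolation=cv2.INTER_CUBIC))
```

```text
(no output)
```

View pics/topc.png

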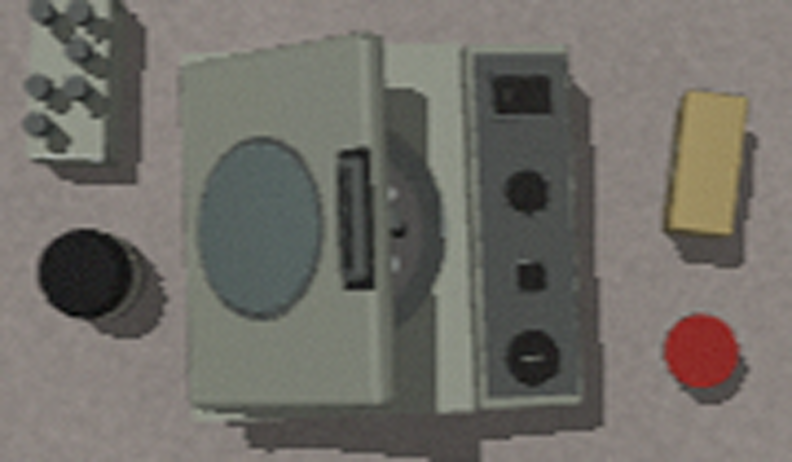

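View pics/scenec.png

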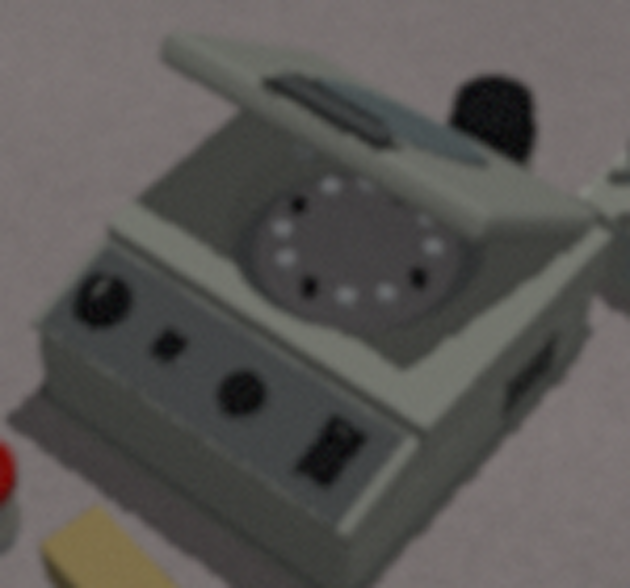

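```bash
cat > h.py <<'E'
import numpy as np
from scipy.spatial.transform import Rotation as R
from bench import bot, imaging, solve_ik
c15,s15=np.cos(np.pi/12),np.sin(np.pi/12)
def deck(x,y,z): return np.array([-88+x*c15-z*s15, y, 103.5+x*s15+z*c15])
def lid(f,y,u,a): return np.array([103-f*np.cos(a)+u*np.sin(a), y, 118+f*np.sin(a)+u*np.cos(a)])
def world(p,q): return R.from_euler('z',p[2]).apply(q)+[p[0],p[1],0]
def proj(n,P):
    m=imaging.camera_model(n); r=R.from_euler('xyz',m["rotation"]).as_matrix()
    v=(P-m["position"])@r; v=np.array([v[0],-v[1],-v[2]]); return (m["K"]@v)[:2]/v[2]
E
python3 - <<'E'
from h import *
from scipy.optimize import least_squares
pts=lambda a:dict(rock=deck(0,-80,8),start=deck(0,-20,8),stop=deck(0,32,8),dial=deck(0,82,12),latch=lid(142,0,29,a),port=lid(62,0,25,a))
T=dict(rock=(522,95),start=(526,192),stop=(531,277),dial=(532,358),latch=(357,219),port=(260,229))
S=dict(rock=(333,450),start=(241,392),stop=(168,345),dial=(102,298),latch=(332,111))
def res(p):
    q=pts(p[3]); o=[]
    for n,D,s,off in(("top",T,4.4,(155,145)),("scene",S,4.2,(185,110))):
        for k,v in D.items():
            o.append(proj(n,world(p,q[k]))-((np.array(v)+.5)/s-.5+off))
    return np.array(o).ravel()
f=least_squares(res,[480,50,1.57,.6],x_scale=[100,100,1,1],loss='soft_l1')
print(f.x); print(res(f.x).reshape(-1,2).round(2))
p=f.x
np.save("p.npy",p)
for n in("latch","rock","start","stop"): print(n,world(p,pts(p[3])[n]))
E
```

```text
[570.33042053 112.16949922   1.62062656   0.65678847]
[[ 0.25 -0.65]
 [ 0.35 -0.63]
 [ 0.09 -0.71]
 [ 1.14 -0.54]
 [ 0.02 -0.25]
 [-0.39 -0.32]
 [-0.45 -0.59]
 [ 0.27 -0.74]
 [ 0.11 -1.11]
 [-0.83 -1.4 ]
 [-0.46 -0.09]]
latch [569.91955101 120.40805997 227.66863749]
rock [654.7174983   26.19551764 111.22740661]
start [594.79197445  23.2069409  111.22740661]
stop [542.85652044  20.61684106 111.22740661]
```

```bash
cat >> h.py <<'E'
p=np.load("p.npy")
def ori(t,flip=0):   # tool z against a normal tilted by t to the machine's rear
    n=np.array([np.sin(t),0,np.cos(t)]); y=np.array([0,1-2*flip,0])
    return (R.from_euler('z',p[2])*R.from_matrix(np.c_[np.cross(y,-n),y,-n])).as_euler('xyz')
def st(m=''):
    s=bot.get_state(); print(m,round(s["t"],2),s["tcp_pos"].round(1),s["contact_force"].round(1)); return s
E
python3 - <<'E'
from h import *
print(p)
def P(a,d,f=142): return world(p,lid(f,0,29+d,a))
for fl in(0,1):
  for k in(0,.6,1):
    for a in(p[3],.3,0):
      q=solve_ik(P(a,30),ori(k*a,fl)); print(fl,k,round(a,2),None if q is None else np.round(q,2))
  n=deck(0,0,1)-deck(0,0,0)
  for x,y in((13,-80),(0,-20)):
    q=solve_ik(world(p,deck(x,y,15)),ori(-np.pi/12,fl)); print(fl,'deck',None if q is None else np.round(q,2))
E
```

```text
[570.33042053 112.16949922   1.62062656   0.65678847]
0 0 0.66 [ 0.11  0.38 -0.06  1.13  0.   -1.51]
0 0 0.3 [ 0.04  0.39 -0.14  1.04  0.   -1.58]
0 0 0 [-0.    0.42 -0.2   0.95  0.   -1.62]
0 0.6 0.66 [ 0.31  0.48  0.03  1.23 -0.38 -1.29]
0 0.6 0.3 [ 0.13  0.41 -0.12  1.06 -0.18 -1.48]
0 0.6 0 [-0.    0.42 -0.2   0.95  0.   -1.62]
0 1 0.66 [ 0.41  0.6   0.11  1.35 -0.61 -1.13]
0 1 0.3 [ 0.19  0.44 -0.1   1.08 -0.3  -1.42]
0 1 0 [-0.    0.42 -0.2   0.95  0.   -1.62]
0 deck [-0.17  0.63 -0.02  0.98  0.26 -1.8 ]
0 deck [-0.22  0.54 -0.2   0.91  0.25 -1.85]
1 0 0.66 [ 0.11  0.38 -0.06  1.13  0.    1.63]
1 0 0.3 [ 0.04  0.39 -0.14  1.04  0.    1.56]
1 0 0 [-0.    0.42 -0.2   0.95  0.    1.52]
1 0.6 0.66 [ 0.31  0.48  0.03  1.23 -0.38  1.85]
1 0.6 0.3 [ 0.13  0.41 -0.12  1.06 -0.18  1.66]
1 0.6 0 [-0.    0.42 -0.2   0.95  0.    1.52]
1 1 0.66 [ 0.41  0.6   0.11  1.35 -0.61  2.02]
1 1 0.3 [ 0.19  0.44 -0.1   1.08 -0.3   1.72]
1 1 0 [-0.    0.42 -0.2   0.95  0.    1.52]
1 deck [-0.17  0.63 -0.02  0.98  0.26  1.34]
1 deck [-0.22  0.54 -0.2   0.91  0.25  1.29]
```

Run:
```python
from h import *
import cv2
bot.movel([120,536,320],max_speed=250)
bot.grip(0.0)
P=lambda a,d: world(p,lid(142,0,29+d,a))
a=p[3]
bot.move_ptp(P(a,60),ori(a,1)); st('above')
cv2.imwrite("pics/s1.png",imaging.capture("scene")[90:260,165:365].repeat(3,0).repeat(3,1))
print(bot.movel(P(a,-12),max_speed=30,threshold=2)); s=st('touch')
n=world([0,0,p[2]],lid(0,0,1,a)-lid(0,0,0,a)); print('d',(s["tcp_pos"]-P(a,0))@n)
```

```text
above 3.46 [567.8 158.  275.6] [-0.4 -0.2  0.6]
True
touch 5.12 [569.5 124.1 232.7] [ 0.5  0.  -0.4]
d 6.287741479743001
```

View pics/s1.png

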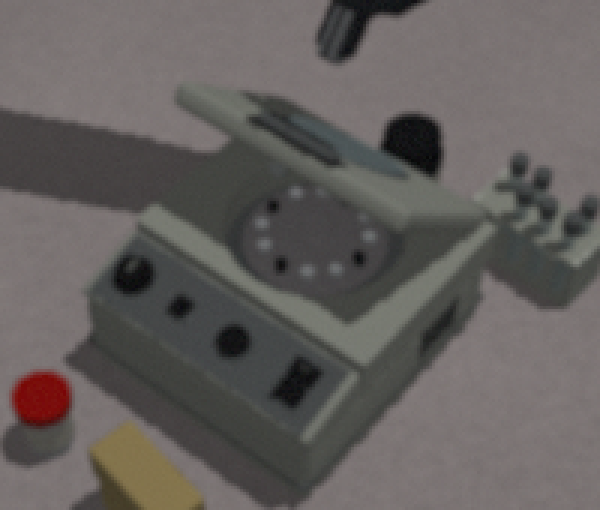

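The picture shows the closed fingertips at about (338,50), hovering on the outward normal from the latch bar (295,138); nothing else has been disturbed. I'll now follow the lid's arc.

Run:
```python
from h import *
import cv2
P=lambda a,d: world(p,lid(142,0,29+d,a))
for a in(.66,.6,.5,.4,.3,.2,.12,.05,0):
    r=bot.movel(P(a,0),ori(a,1),max_speed=50,threshold=10); s=st(f'{a} {r}')
    if r: break
cv2.imwrite("pics/s2.png",imaging.capture("scene")[90:260,165:365].repeat(3,0).repeat(3,1))
```

```text
0.66 False 5.38 [569.6 120.6 227.4] [-0.8 -0.4 -0. ]
0.6 False 5.71 [570.  113.9 222.3] [-0.1  0.1  0.9]
0.5 False 6.15 [570.5 104.3 211.6] [-0.4  0.8 -0.2]
0.4 False 6.59 [571.   95.7 200. ] [-0.1  0.  -0.6]
0.3 False 7.03 [571.4  88.1 187.7] [ 0.7 -0.3 -0.1]
0.2 False 7.47 [571.7  81.8 174.6] [ 0.2 -0.8  0.2]
0.12 False 7.86 [571.9  77.7 163.8] [-0.8  0.   0.4]
0.05 False 8.21 [572.1  74.8 154.1] [-0.6  0.1  1.2]
0 False 8.5 [572.3  73.2 147.2] [ 0.4  0.8 -0.9]
```

View pics/s2.png

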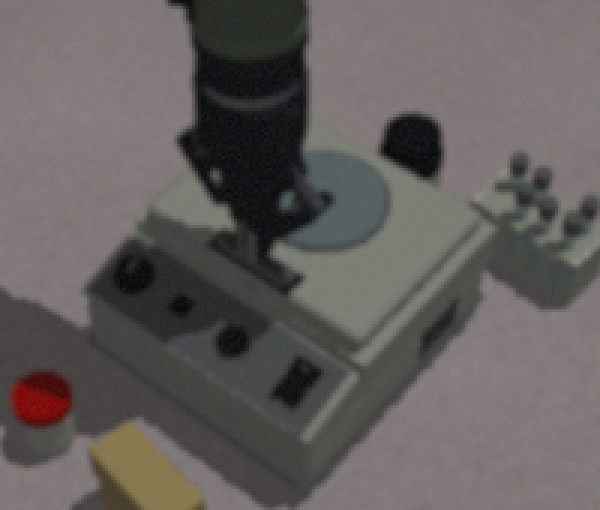

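The lid has followed the fingertip, which sits on the latch bar at about (255,255), and looks all but shut. Next I press it home against the spring, then do the rocker.

Run:
```python
from h import *
import cv2
x,y,z=world(p,lid(142,0,29,0))
print(bot.movel([x,y,z-7],max_speed=12,threshold=7)); st('press'); bot.dwell(.4); st('hold')
bot.movel([x,y,z+60],max_speed=120)
b=world(p,deck(14,-80,60)); bot.move_ptp(b,ori(-np.pi/12,1)); st('rocker above')
cv2.imwrite("pics/s3.png",imaging.capture("scene")[90:260,165:365].repeat(3,0).repeat(3,1))
```

```text
True
press 8.95 [572.3  73.4 144.1] [-0.7 -0.   7. ]
hold 9.35 [572.2  73.5 144.3] [-1.2 -0.8  6.7]
rocker above 10.54 [653.9  25.  162.4] [0.1 0.3 0.1]
```

View pics/s3.png

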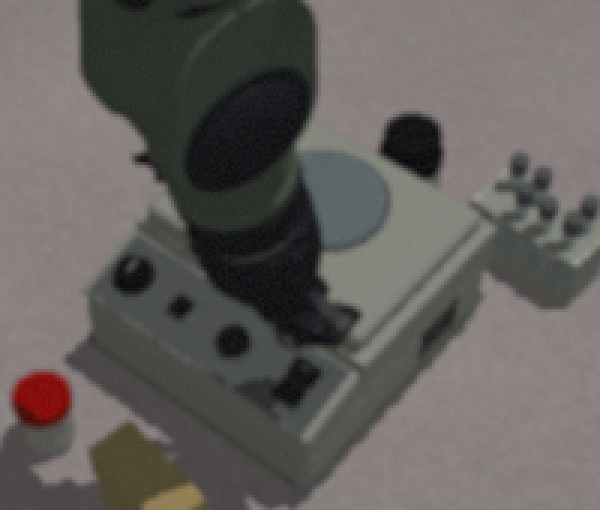

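The lid is shut: 7 N with the bar about 3 mm in matches its spring rate. The fingertip is above the rocker at (300,380). Now I press along the deck normal.

Run:
```python
from h import *
import cv2
D=lambda x,y,z: world(p,deck(x,y,z))
n=world([0,0,p[2]],deck(0,0,1)-deck(0,0,0))
bot.movel(D(14,-80,18),max_speed=80)
print(bot.movel(D(14,-80,3),max_speed=15,threshold=9)); s=st('rocker'); print('h',(s["tcp_pos"]-D(14,-80,0))@n)
bot.dwell(.4); s=st('hold'); print('h',(s["tcp_pos"]-D(14,-80,0))@n)
bot.movel(D(14,-80,70),max_speed=120)
bot.movel(D(0,-20,70),max_speed=150)
cv2.imwrite("pics/s4.png",imaging.capture("scene")[110:250,185:335].repeat(4,0).repeat(4,1))
cv2.imwrite("pics/t4.png",imaging.capture("top")[145:250,155:335].repeat(4,0).repeat(4,1))
```

```text
True
rocker 12.01 [654.2  40.5 114.2] [-1.1 -0.9  6.4]
h 7.156781665985236
hold 12.41 [654.2  40.5 114.2] [-0.5 -1.2  5.6]
h 7.178600712700942
```

View pics/s4.png

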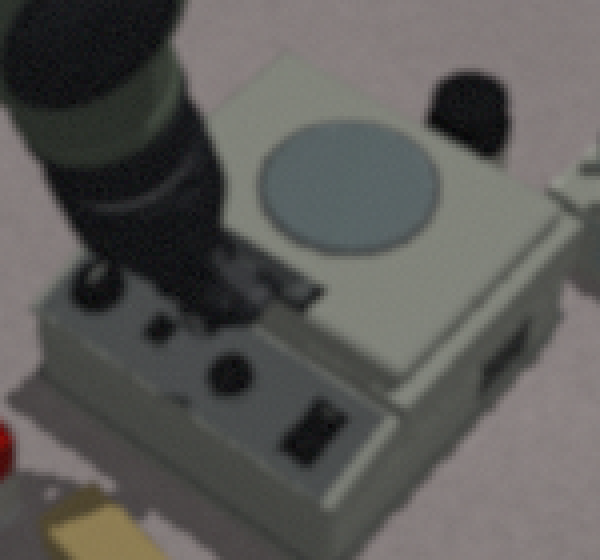

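Rocker: the fingertip stopped at 7.16 mm above the deck under more than the pivot's stiffness, which matches "on" (7 mm). The picture shows its rear half flat at about (325,412). Start button next.

Run:
```python
from h import *
import cv2
D=lambda x,y,z: world(p,deck(x,y,z))
n=world([0,0,p[2]],deck(0,0,1)-deck(0,0,0))
bot.movel(D(0,-20,16),max_speed=100)
print(bot.movel(D(0,-20,1),max_speed=12,threshold=9)); s=st('start'); print('h',(s["tcp_pos"]-D(0,-20,0))@n)
bot.dwell(.3); s=st('hold'); print('h',(s["tcp_pos"]-D(0,-20,0))@n)
bot.movel(D(0,-20,90),max_speed=120); 
bot.movel(D(0,-20,90)+[0,-120,80],max_speed=200); st()
cv2.imwrite("pics/s5.png",imaging.capture("scene")[110:250,185:335].repeat(4,0).repeat(4,1))
```

```text
True
start 15.4 [594.7  24.2 107.5] [-1.8 -1.3  4.4]
h 4.139630262246049
hold 15.7 [594.8  24.2 107.5] [-1.1 -0.7  5.9]
h 4.154621645358053
 17.45 [ 595.4 -117.3  269.5] [ 1.  -0.3  0.7]
```

View pics/s5.png

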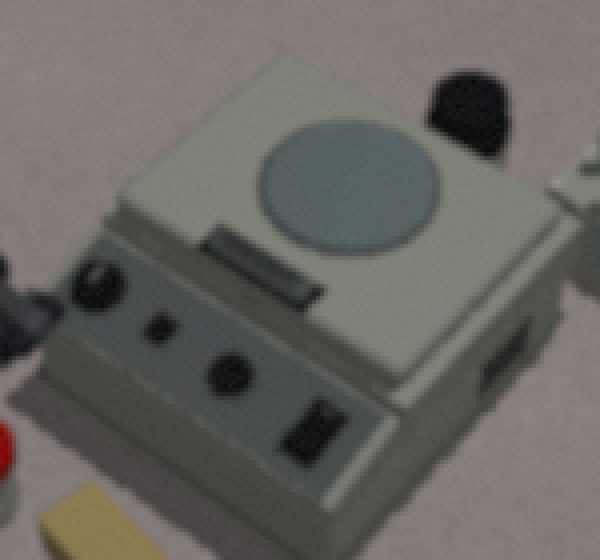

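The lid is shut, the rocker is on, and the start button (230,373) bottomed at 4.1 mm above the deck and is out again. The machine hasn't moved.

```bash
python3 -c "
from bench import bot
bot.dwell(.3); print(bot.sign_off())"
```

```text
the job is handed in; nothing more can be done
None
```

I shut the lid, switched the mains on, pressed the start button fully in and let it go, then handed the job in at about 18 s of the 43 s allowed; the hand-in call returned no verdict.

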